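# Push the multimeter over face up and park it against the stop rail

### The arm

A 6-joint arm with a two-finger parallel gripper is mounted at the origin on a cart in front of the work surface, level with it; the furniture and walls round the work are solid. World frame = base frame: x ahead of the robot, y to its left, z up, the work surface at z = 0. Lengths are in mm, angles in rad, forces in N, time in s.
With the tool pointing down it reaches from about 275 to 750 mm from the base axis. Payload 10.2 kg.
Tool frame: the origin (TCP) lies between the finger pads; the fingertips stand 17 mm ahead of it and the grasp point (between the pads) lies 2 mm behind it; z points along the fingers, y is the line along which they close (so a half turn about z gives the same grasp; the last joint's range is limited). The gripper opens to 85 mm and grips with 20 to 120 N. Pads are 22 mm wide; open, the fingers measure 114 mm over their backs; the gripper's body (76 mm by 85 mm) begins 54 mm behind the grasp point. The pads swing forward as they close: fully open they stand 13 mm farther back than shut.
Start: joints at [1.037, 0.313, 1.498, -0, 1.331, -0.223], TCP at [160.569, 499.849, 248.294] pointing down, gripper open.
Joint ranges: [-2.94, 2.94], [-0.97, 2.17], [0.19, 2.56], [-1.23, 4.37], [0.02, 3.11], [-2.88, 2.88]. Speed limits (rad/s): [2.39, 2.39, 3.01, 3.14, 3.14, 3.14].

### API

Orientations are given as a unit quaternion [w, x, y, z].
In Python, from rig import * gives the robot as it stands.
- The arm moves only by the tool step_arm, never from a script. Its argument "commands" is text: rows parted by semicolons, each of 7 numbers parted by spaces: the opening, from 0 (shut) to 1 (fully open), then the shift along the tool's x, y, z in cm, then the turn, a rotation vector about the tool's x, y, z in rad. In form: hand x y z rx ry rz; .... A call has 1 to 20 rows; each row is the pose to reach, as a shift and turn from the pose commanded when the call began, along the tool's axes at that moment; what a row does not reach only later rows make up. A row lasts 1/12 s, in which the tool goes at most 41.7 mm and 7.16 degrees, less where a joint would pass 70% of its speed; a pose out of reach is approached as far as the arm can. A call with a gripper value outside its range is refused whole. The fingers move at their own pace and stop on an object; "newtons" is the grip in N (left out, the last holds). Time passes only in rows, so rows that repeat a pose let the fingers close. It gives the time, the measured TCP pose, the force, the opening and the grip force at its end, in the units of the state.
- sense(): the state, without advancing time (a new reading comes with each control period).
- capture(name): name is "side" or "top" or "wrist"; returns the picture (420x560x3 uint8, red, green, blue); there is no depth.
- camera_model(name): a dict with "mtx" (3x3 intrinsics, pixels), "eye" and "rotation" of the camera in the world. Camera axes: x right, y down, z forward; pixel columns grow to the right and rows downward; lengths in mm; the calibration is good to about 2 mm. A picture is of the moment at which its call begins: read the wrist's pose just before it. camera_model takes no time and is no camera call; for the wrist camera it gives the pose at the moment of the call.
- finish_job(): hands the job in; it is judged then, once.
Trained networks look in the newest picture that a camera, given by its name, has taken for a name from the list of things; names that differ only in an ending like _2 or _b are one class to them, and where a whole thing is asked for, a point or a joint stands for the part that bears it (a point fixed in the world has none). Each returns a list of dicts, best first, with "score" (0 to 1); they miss things now and then, are a little off and sometimes report something else, mostly with a low value. They report only what shows in the picture. A call takes as long as a camera call. They do not tell look-alikes from the thing itself.
- search_frame(camera, label): "rect" ([centre column, centre row, width, height] in pixels, round what is visible of it).
- trace(camera, label): "mask" (420x560 bool, what is visible of it) and "rect" ([centre column, centre row, width, height] in pixels, round what is visible of it).
- spot_point(camera, label): "xy" ([column, row] in pixels: a listed point, or the origin of a listed thing).
The state is a dict: "time_s": time; "joints": joint angles; "dq": joint speeds; "tau": joint torques, N m; "eef_pos": TCP position; "ee_rot": TCP orientation; "force": force on the tool from outside, world axes, zero at the start; "wrist_torque": the same for the moment, N m; "grip_width": opening from 0.0 (shut) to 1.0 (fully open); "grip_force": force on a finger pad.
Only numpy, scipy, OpenCV 4.12 (cv2) and the standard library are available. Lean on these libraries where they do the work, as an engineer would, in place of code of your own. Each camera call takes 0.05 s, during which the arm holds its last target. There are 200 camera calls.

### The job

The orange multimeter stands on its long edge on the blue test mat. Push it over onto its back so that its dial and screen face up, then push it across the mat until its long side lies flat against the aluminium stop rail, without sticking out past either end of the rail. Only push it with the fingers: do not pick it up or raise it off the mat, do not let it fall on its face, and leave the circuit board, the screwdriver and the label roll beside the mat where they are.

Things in the scene. Friction and masses are not known exactly. Their poses are not given: they have to be found in the camera images.
- meter: Loose orange multimeter, 145 x 72 mm, case 28 mm thick (dial, 33 mm across at x = -14 mm, stands out to 41 mm from the back), about 0.3 kg. Origin: centre of its flat back; x along its length to the screen end, y across its width, z out of its face. It starts standing on the long side y = -36 mm, its top 72 mm above the mat, face away from the rail, back to the rail.
- heel_dial_end (a point): Point on the meter's lower rear long edge (where its back meets the side it stands on), near the dial end: x = -60, y = -36, z = 0 mm in the meter's frame. The meter tips about this edge, which stays on the mat throughout. A few newtons at most tip it; leaning more than about 20 degrees it falls onto its back by itself.
- heel_screen_end (a point): The same edge near the screen end: x = +60, y = -36, z = 0 mm in the meter's frame.
- test_mat: Fixed blue mat, 210 mm (x) by 240 mm (y), 3 mm thick, lying flat on the bench. Origin: centre of its underside, at bench height. Its x axis points to the stop rail, roughly to the robot's right; its y axis runs along the rail.
- rail_face (a point): Middle of the face of the stop rail that looks over the mat (at x = +89, y = 0 mm of the mat, 12 mm above the bench), axes as the mat's. The rail is a fixed aluminium bar along the mat's right-hand edge, 240 mm long (y from -120 to +120 mm), 16 mm deep, its top 21 mm above the bench.
- green_board: Bystander: loose green circuit board 75 x 120 mm, 18 mm high, lying left of the mat, on the side away from the rail. Origin: centre of its underside.
- screwdriver: Bystander: loose blue screwdriver, 190 mm long, 26 mm thick, lying beyond the rail. Origin: centre of its underside.
- roll: Bystander: loose white label roll, 60 mm across, 42 mm high, standing left of the mat, nearer the robot than the board. Origin: centre of its underside.
Not all that is in view belongs to the job. What is shaped like the meter but red is not meant.

How it is judged (in metres and radians):
On the way:
1. the meter has been pushed over and lies on its back, face up, while still clear of the rail (angle between meter's own z axis and vertical below 0.12 rad and x of meter in the frame of rail_face below -0.046 m), for 0.2 s.
At the end, for the whole second after the job is handed in: The meter lies at rest flat on its back on the mat, face up, its long side against the rail (gap at its middle under 6 mm, parallel to the rail within 4 degrees) and its middle within 50 mm of the rail's middle, so that it does not stick out past the rail's ends (angle between meter's own z axis and vertical below 0.08 rad and height (world z) of meter below 0.008 m and x of meter in the frame of rail_face above -0.042 m and angle between the x axis of meter and the y axis of rail_face, either way round below 0.07 rad and y of meter in the frame of rail_face between -0.05 and 0.05 m and linear speed of meter below 0.01 m/s); the robot touches nothing.
It fails at once if the meter is lifted: the edge it tips about comes more than 15 mm off the mat (height (world z) of any of heel_dial_end, heel_screen_end above 0.018 m or height (world z) of meter above 0.055 m).
It fails at once if the meter falls towards its face (angle between meter's own z axis and vertical above 2.2 rad).
It fails at once if the board, the screwdriver or the label roll is moved by more than 20 mm (distance of any of green_board, screwdriver, roll from where it was at the start of the episode above 0.02 m).
It also fails if it takes over 38 s, if anything falls off the work surface, if the arm or the gripper's body presses on something with over 40 N, if the wrist force passes 120 N, or if a joint passes its speed limit or range.

## Working session

There is one attempt and no reset: what is moved stays moved. The work goes in short steps, Python scripts to look and compute and a tool call to move; the robot and the scene stay as the last step left them, time stands still between calls to the robot, and variables do not carry over. Pictures are saved under pics/ and viewed, at most 10 in all, crops included, and the job is handed in when it is done.

Besides the shell and the picture viewer there is one more tool, called after "Emit:" as name(argument=value, ...) on one line, values as JSON. step_arm: Moves the arm, as the interface text tells. Its arguments: {"type":"object","properties":{"commands":{"type":"string"},"newtons":{"type":"number"}},"required":["commands"]}

```bash
mkdir -p pics
cat > h.py <<'E'
from rig import *
import numpy as np, cv2
def save(name,fn):
    im=capture(name); cv2.imwrite('pics/'+fn,cv2.cvtColor(im,cv2.COLOR_RGB2BGR)); return im
def ray(cm,px,z):
    K=np.array(cm['mtx']);R=np.array(cm['rotation']);e=np.array(cm['eye'])
    d=R@np.linalg.solve(K,[px[0],px[1],1.]); return e+d*(z-e[2])/d[2]
def proj(cm,p):
    K=np.array(cm['mtx']);R=np.array(cm['rotation']);e=np.array(cm['eye'])
    c=K@(R.T@(np.array(p)-e)); return c[:2]/c[2]
E
python3 - <<'E'
from h import *
a=save('top','top0.png'); b=save('side','side0.png')
for c in('top','side'):
    cm=camera_model(c);print(c,np.round(cm['eye']),np.round(cm['rotation'],2).tolist(),np.round(cm['mtx'],0).tolist())
    for l in('meter','heel_dial_end','heel_screen_end','rail_face','test_mat','green_board','screwdriver','roll'):
        f=search_frame(c,l) if l in('meter','green_board','screwdriver','roll') else spot_point(c,l)
        print(l,[(np.round(x.get('rect',x.get('xy'))).tolist(),round(x['score'],2)) for x in f][:3])
print(sense()['time_s'],sense()['ee_rot'])
E
```

```text
top [ 407.  104. 1023.] [-0.02, 0.71, -0.7, 0.03] [[498.0, 0.0, 275.0], [0.0, 498.0, 217.0], [0.0, 0.0, 1.0]]
meter [([392.0, 245.0, 76.0, 39.0], 0.92), ([231.0, 226.0, 25.0, 76.0], 0.71)]
heel_dial_end [([242.0, 200.0], 0.85), ([358.0, 251.0], 0.61)]
heel_screen_end [([236.0, 256.0], 0.78), ([412.0, 228.0], 0.68)]
rail_face [([301.0, 236.0], 0.6)]
test_mat [([258.0, 224.0], 0.59)]
green_board [([178.0, 184.0, 49.0, 63.0], 0.62)]
screwdriver [([322.0, 248.0, 30.0, 88.0], 0.8)]
roll [([170.0, 245.0, 28.0, 34.0], 0.57)]
side [   6. -627.  502.] [-0.5, 0.82, -0.23, 0.15] [[523.0, 0.0, 277.0], [0.0, 523.0, 201.0], [0.0, 0.0, 1.0]]
meter [([258.0, 197.0, 71.0, 50.0], 0.8), ([349.0, 287.0, 96.0, 78.0], 0.56)]
heel_dial_end [([317.0, 288.0], 0.97), ([209.0, 195.0], 0.71), ([285.0, 211.0], 0.61)]
heel_screen_end [([385.0, 314.0], 0.93), ([231.0, 223.0], 0.69)]
rail_face [([287.0, 239.0], 0.84)]
test_mat [([275.0, 223.0], 0.66)]
green_board []
screwdriver [([290.0, 262.0, 104.0, 24.0], 0.84)]
roll [([209.0, 186.0, 31.0, 27.0], 0.74)]
0.9 [-4.68506905e-06  1.54767788e-01  9.87950875e-01  1.48078133e-05]
```

View pics/top0.png

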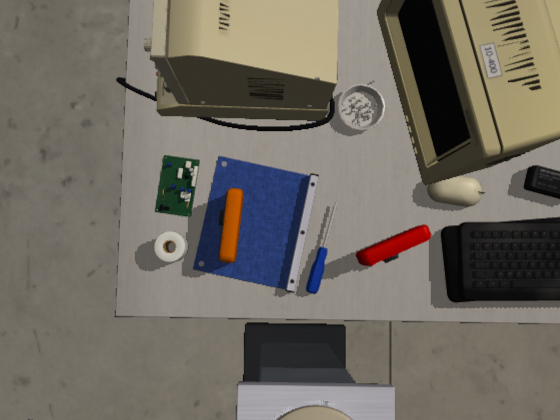

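View pics/side0.png

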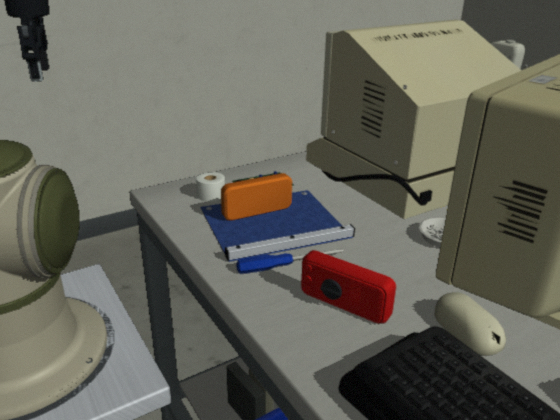

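The orange meter at (231,226) in top, (258,197) in side, has its dial side facing left towards the board and its back to the rail. The only look-alike is the red one at (395,245) top and (348,287) side, which lies outside the mat. I choose the orange one and will check it in a crop.

```bash
cat > h.py <<'E'
from rig import *
import numpy as np, cv2
from scipy.spatial.transform import Rotation as Ro
def rq(q): return Ro.from_quat(np.roll(np.array(q),-1)).as_matrix()
def save(name,fn):
    im=capture(name); cv2.imwrite('pics/'+fn,cv2.cvtColor(im,cv2.COLOR_RGB2BGR)); return im
def cmod(c):
    m=camera_model(c); R=np.array(m['rotation']); R=rq(R) if R.size==4 else R
    return np.array(m['mtx']),R,np.array(m['eye'])
def ray(cm,px,z):
    K,R,e=cm; d=R@np.linalg.solve(K,[px[0],px[1],1.]); return (e+d*(z-e[2])/d[2])
def proj(cm,p):
    K,R,e=cm; c=K@(R.T@(np.array(p)-e)); return c[:2]/c[2]
def biggest(mask,near=None):
    cs,_=cv2.findContours(mask.astype(np.uint8),cv2.RETR_EXTERNAL,cv2.CHAIN_APPROX_NONE)
    return max(cs,key=cv2.contourArea)
def orange(im):
    h=cv2.cvtColor(im,cv2.COLOR_RGB2HSV); return (h[...,0]>=6)&(h[...,0]<=18)&(h[...,1]>180)&(h[...,2]>60)
def blue(im):
    h=cv2.cvtColor(im,cv2.COLOR_RGB2HSV); return (h[...,0]>=105)&(h[...,0]<=125)&(h[...,1]>110)&(h[...,2]>40)
def rect_at(cm,cnt,z):
    P=np.array([ray(cm,p[0],z)[:2] for p in cnt],np.float32); return cv2.minAreaRect(P),P
E
python3 - <<'E'
from h import *
a=cv2.cvtColor(cv2.imread('pics/top0.png'),cv2.COLOR_BGR2RGB); b=cv2.imread('pics/side0.png')
cm=cmod('top'); print(np.round(cm[1],3).tolist())
for z,m in((75,orange(a)),(3,blue(a))):
    r,P=rect_at(cm,biggest(m),z); print(np.round(r[0]),np.round(r[1]),round(r[2],1)); print(np.round(cv2.boxPoints(r)).tolist())
print('rail ends top z21',np.round([ray(cm,p,21)[:2] for p in((314,176),(292,291))]))
print('rail face',ray(cm,(301,236),12)[:2],ray(cmod('side'),(287,239),12)[:2])
for p in((242,200),(236,256)):print('heel',np.round(ray(cm,p,3)[:2]))
print('roll',ray(cm,(171,246),42)[:2],'board',ray(cm,(178,185),10)[:2])
print('tcp proj',proj(cm,(160,500,248)))
c1=cv2.resize(a[130:300,140:340][...,::-1],None,fx=2.4,fy=2.4,interpolation=2);c2=cv2.resize(b[160:270,180:310],None,fx=2.4,fy=2.4,interpolation=2)
o=np.zeros((420,800,3),np.uint8);o[:c1.shape[0],:c1.shape[1]]=c1[:420];o[:c2.shape[0],485:485+c2.shape[1]]=c2
cv2.imwrite('pics/crop0.png',o)
E
```

```text
[[0.021, -0.997, 0.078], [-1.0, -0.022, -0.014], [0.016, -0.078, -0.997]]
[464. 174.] [ 32. 141.] 84.5
[[393.0, 165.0], [533.0, 152.0], [536.0, 183.0], [396.0, 197.0]]
[476. 138.] [192. 237.] 79.0
[[341.0, 66.0], [574.0, 21.0], [611.0, 209.0], [378.0, 255.0]]
rail ends top z21 [[570.  12.]
 [338.  53.]]
rail face [448.27454942  36.22573549] [453.45655913  44.34067046]
heel [520. 158.]
heel [405. 167.]
roll [422.07021269 292.70688663] board [547.18671891 289.19826876]
tcp proj [ -0.53412817 415.45132848]
```

View pics/crop0.png

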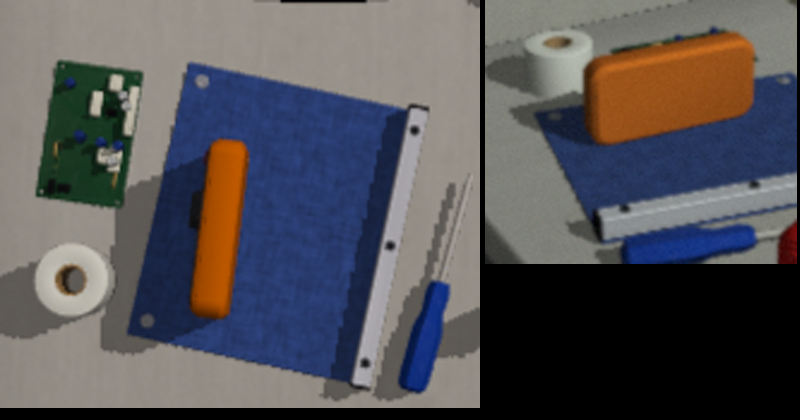

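The crop shows the orange meter on the blue mat. Its dial is on the board side at (221,217) in the top image, and its plain back faces the rail, so the choice is right. Estimates:
- Back of the meter at (463.5,162), with its long axis at -5.3°.
- Rail face middle at about (458,42), with the rail axis at -10.8°.

I'll move to a point above the gap on the face side, with the open fingers lined up along the meter.

Emit:
step_arm(commands="1 -38 -17.1 9.8 0 0 1.353; 1 -38 -17.1 9.8 0 0 1.353; 1 -38 -17.1 9.8 0 0 1.353; 1 -38 -17.1 9.8 0 0 1.353; 1 -38 -17.1 9.8 0 0 1.353; 1 -38 -17.1 9.8 0 0 1.353; 1 -38 -17.1 9.8 0 0 1.353; 1 -38 -17.1 9.8 0 0 1.353; 1 -38 -17.1 9.8 0 0 1.353; 1 -38 -17.1 9.8 0 0 1.353; 1 -38 -17.1 9.8 0 0 1.353; 1 -38 -17.1 9.8 0 0 1.353; 1 -38 -17.1 9.8 0 0 1.353; 1 -38 -17.1 9.8 0 0 1.353; 1 -38 -17.1 9.8 0 0 1.353; 1 -38 -17.1 9.8 0 0 1.353")

```text
time_s: 2.23
eef_pos: [469.5, 221.7, 150.7]
ee_rot: [0.0, 0.738, 0.674, 0.0]
force: [0.9, 0.4, 0.5]
grip_width: 1.0
grip_force: 0.0
```

Run:
```python
from h import *
s=sense();R=rq(s['ee_rot']);print(s['time_s'],s['eef_pos'],np.round(R,3).tolist(),s['joints'],s['force'])
a=save('wrist','w1.png')
```

```text
2.2333 [469.49370112 221.68824245 150.69399856] [[0.09, 0.996, 0.001], [0.996, -0.09, 0.0], [0.0, 0.001, -1.0]] [2.15214820e-01 3.98752201e-01 1.64793282e+00 4.82072652e-05
 1.09436386e+00 3.05503335e-01] [0.85274382 0.43826334 0.48655054]
```

View pics/w1.png

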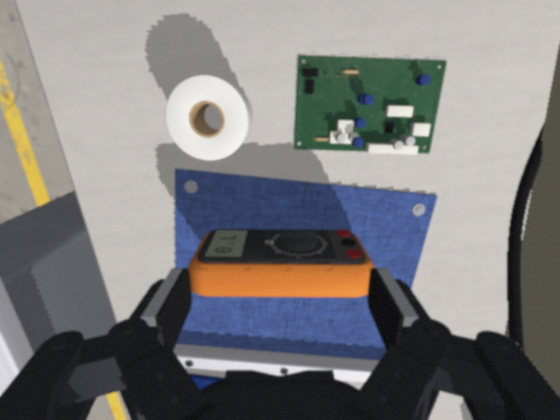

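The wrist view confirms the orange meter's screen and dial face the board: screen at (232,243), dial at (298,243). The open fingers straddle it at (160,310) and (400,310). I'll lower and push it over.

Emit:
step_arm(commands="1 0 0 4 0 0 0; 1 0 0 8 0 0 0; 1 0 0 8 0 0 0; 1 -0.8 0 8 0 0 0; 1 -1.4 0 8 0 0 0; 1 -1.9 0 8 0 0 0; 1 -2.3 0 8 0 0 0; 1 -2.7 0 8 0 0 0; 1 -3.1 0 8 0 0 0; 1 -3.5 0 8 0 0 0; 1 -3.9 0 8 0 0 0; 1 -4.3 0 8 0 0 0; 1 -4.3 0 8 0 0 0")

```text
time_s: 3.37
eef_pos: [466.2, 177.3, 70.7]
ee_rot: [0.0, 0.739, 0.673, 0.0]
force: [0.2, 0.2, -0.2]
grip_width: 1.0
grip_force: 0.0
```

Run:
```python
from h import *
s=sense();print(s['time_s'],s['eef_pos'],s['force'])
a=save('side','s2.png');b=save('wrist','w2.png')
cv2.imwrite('pics/c2.png',np.hstack([cv2.resize(a[120:280,160:400],(400,267)),cv2.resize(b,(400,267))])[...,::-1])
```

```text
3.3667 [466.15916074 177.26667281  70.65860017] [ 0.1668006   0.20352137 -0.17487716]
```

View pics/c2.png

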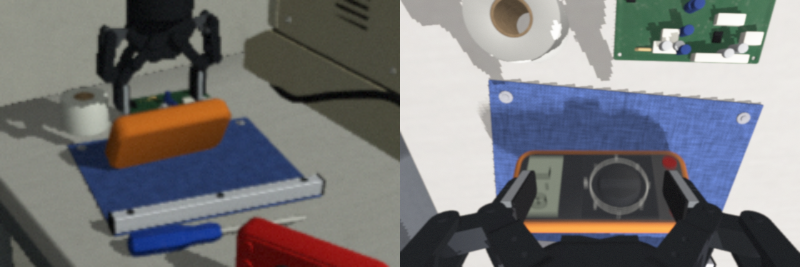

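The side view shows the meter leaning towards the rail, with its top edge at about (170,115) in the crop and the fingers behind it. It isn't down yet, so I'll push on.

Emit:
step_arm(commands="1 -0.4 0 0 0 0 0; 1 -0.8 0 0 0 0 0; 1 -1.2 0 0 0 0 0; 1 -1.6 0 0 0 0 0; 1 -2 0 0 0 0 0; 1 -2 0 0 0 0 0; 1 -2 0 0 0 0 0; 1 -2 0 0 0 0 0; 1 -2 0 0 0 0 0; 1 -2 0 0 0 0 0; 1 -2 0 0 0 0 0")

```text
time_s: 4.38
eef_pos: [464.2, 158.2, 70.3]
ee_rot: [-0.0, 0.739, 0.674, 0.0]
force: [-1.0, -1.1, 0.1]
grip_width: 1.005
grip_force: 0.0
```

Run:
```python
from h import *
s=sense();print(s['time_s'],s['eef_pos'],s['force'])
a=save('side','s3.png');b=save('wrist','w3.png')
cv2.imwrite('pics/c3.png',np.hstack([cv2.resize(a[120:280,160:400],(400,267)),cv2.resize(b,(400,267))])[...,::-1])
```

```text
4.3833 [464.20305373 158.22909495  70.28110411] [-0.98656757 -1.1221012   0.11610689]
```

View pics/c3.png

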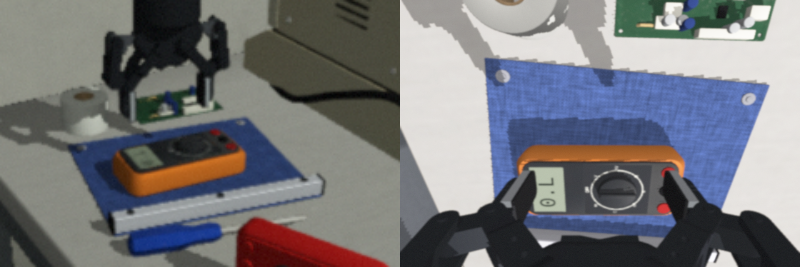

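The meter lies on its back, face up: screen at (145,155) and dial at (195,145) in the crop, clear of the rail. I'll retreat, turn the fingers parallel to the rail, lower them behind the meter and measure.

Emit:
step_arm(commands="1 1.8 0.2 0 0 0 0.05; 1 3.4 0.2 0 0 0 0.097; 1 3.4 0.2 0 0 0 0.097; 1 3.4 0.2 2.3 0 0 0.097; 1 3.4 0.2 4.6 0 0 0.097; 1 3.4 0.2 4.6 0 0 0.097; 1 3.4 0.2 4.6 0 0 0.097")

```text
time_s: 5.07
eef_pos: [468.9, 191.3, 24.0]
ee_rot: [-0.001, 0.771, 0.637, -0.001]
force: [-0.1, 0.7, 0.8]
grip_width: 1.002
grip_force: 0.0
```

Run:
```python
from h import *
s=sense();print(s['time_s'],s['eef_pos'],s['force'],np.round(rq(s['ee_rot']),3).tolist())
a=save('side','s4.png');t=save('top','t4.png')
for c in('top','side'):
    cm=cmod(c)
    for l in('heel_dial_end','heel_screen_end','meter','rail_face'):
        print(c,l,[(np.round(ray(cm,x['xy'],12 if l[0]=='r' else 3)[:2]).tolist(),round(x['score'],2)) for x in spot_point(c,l)][:2])
cm=cmod('top');r,P=rect_at(cm,biggest(orange(t)),31);print(r)
cv2.imwrite('pics/c4.png',np.hstack([cv2.resize(a[120:280,160:400],(400,267)),cv2.resize(t[140:300,160:400],(400,267))])[...,::-1])
```

```text
5.0667 [468.91704063 191.34547385  24.01035363] [-0.14994203  0.70645929  0.82775459] [[0.188, 0.982, -0.002], [0.982, -0.188, -0.0], [-0.001, -0.002, -1.0]]
top heel_dial_end [([421.0, -77.0], 0.67), ([526.0, 150.0], 0.58)]
top heel_screen_end [([470.0, -189.0], 0.85)]
top meter [([458.0, 126.0], 0.94), ([447.0, -144.0], 0.82)]
top rail_face [([447.0, 35.0], 0.68)]
side heel_dial_end [([420.0, -92.0], 0.78)]
side heel_screen_end [([466.0, -199.0], 0.62), ([409.0, 163.0], 0.6)]
side meter [([474.0, -109.0], 0.89), ([469.0, 137.0], 0.61)]
side rail_face [([450.0, 34.0], 0.59)]
((461.003662109375, 106.665771484375), (144.59365844726562, 47.44178009033203), 3.8467578887939453)
```

View pics/c4.png

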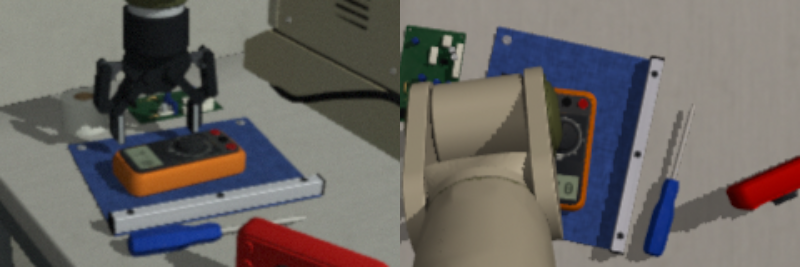

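The meter's centre is at about (459,126), and the fingers are behind its heel. I'll push towards the rail in stages, watching the force.

Emit:
step_arm(commands="1 -1 0 0 0 0 0; 1 -1.5 0 0 0 0 0; 1 -2 0 0 0 0 0; 1 -2.4 0 0 0 0 0; 1 -2.8 0 0 0 0 0; 1 -3.2 0 0 0 0 0; 1 -3.6 0 0 0 0 0; 1 -4 0 0 0 0 0; 1 -4.3 0 0 0 0 0; 1 -4.6 0 0 0 0 0; 1 -4.9 0 0 0 0 0; 1 -5.2 0 0 0 0 0; 1 -5.5 0 0 0 0 0; 1 -5.7 0 0 0 0 0; 1 -5.9 0 0 0 0 0; 1 -5.9 0 0 0 0 0")

```text
time_s: 6.9
eef_pos: [458.1, 133.5, 24.3]
ee_rot: [0.0, 0.771, 0.637, -0.0]
force: [-0.3, -0.8, 0.9]
grip_width: 0.996
grip_force: 0.0
```

Emit:
step_arm(commands="1 -0.15 0 0 0 0 0; 1 -0.3 0 0 0 0 0; 1 -0.45 0 0 0 0 0; 1 -0.45 0 0 0 0 0")

```text
time_s: 7.23
eef_pos: [457.3, 129.2, 24.3]
ee_rot: [-0.0, 0.771, 0.637, -0.0]
force: [0.3, 0.4, -1.0]
grip_width: 1.003
grip_force: 0.0
```

Emit:
step_arm(commands="1 -0.15 0 0 0 0 0; 1 -0.3 0 0 0 0 0; 1 -0.45 0 0 0 0 0; 1 -0.6 0 0 0 0 0")

```text
time_s: 7.57
eef_pos: [457.1, 125.9, 24.8]
ee_rot: [-0.001, 0.772, 0.636, 0.003]
force: [4.3, 35.8, 1.7]
grip_width: 0.999
grip_force: 18.4
```

Run:
```python
from h import *
s=sense();print(s['time_s'],s['eef_pos'],s['force'])
a=save('side','s5.png');t=save('wrist','w5.png')
cv2.imwrite('pics/c5.png',np.hstack([cv2.resize(a[160:270,180:345],(400,267)),cv2.resize(t,(400,267))])[...,::-1])
```

```text
7.5667 [457.08451217 125.90604096  24.78048379] [ 4.34039817 35.78783415  1.74508163]
```

View pics/c5.png

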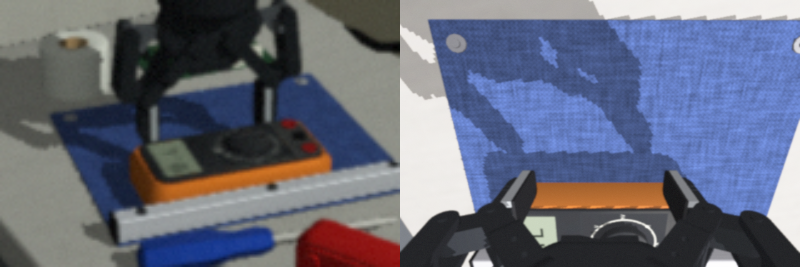

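The force rose to 36 N, square to the rail, and the side view shows the meter's long side at the rail with the fingers behind it at (145,125) and (265,105). I'll back off, rise and check from above.

Emit:
step_arm(commands="1 0.5 0 0 0 0 0; 1 2 0 0 0 0 0; 1 4 0 0 0 0 0; 1 4.5 0 0 0 0 0; 1 4.5 0 -4 0 0 0; 1 4.5 0 -8 0 0 0; 1 4.5 0 -12 0 0 0; 1 4.5 0 -16 0 0 0; 1 8 -3 -18 0 0 0; 1 12 -6 -18 0 0 0; 1 16 -9 -18 0 0 0; 1 20 -12 -18 0 0 0; 1 24 -15 -18 0 0 0; 1 28 -18 -18 0 0 0; 1 28 -18 -18 0 0 0; 1 28 -18 -18 0 0 0")

```text
time_s: 9.0
eef_pos: [329.5, 435.9, 204.0]
ee_rot: [-0.0, 0.77, 0.639, -0.0]
force: [0.0, 0.3, -0.9]
grip_width: 0.999
grip_force: 0.0
```

Run:
```python
from h import *
s=sense();print(s['time_s'],s['eef_pos'],s['force'])
t=save('top','t6.png');a=save('side','s6.png');cm=cmod('top')
x=trace('top','meter');
for k in x[:2]: print(k['rect'],k['score'])
m=max(x,key=lambda k:-abs(k['rect'][0]-265))['mask']
r,P=rect_at(cm,biggest(m),28);print('meter',r)
h=cv2.cvtColor(t,cv2.COLOR_RGB2HSV)
roi=np.zeros(m.shape,bool);roi[170:295,285:325]=1
w=roi&(h[...,1]<60)&(h[...,2]>165);r,P=rect_at(cm,biggest(w),21);print('rail',r)
cv2.imwrite('pics/c6.png',np.hstack([cv2.resize(t[150:300,220:340],(400,500),interpolation=2),cv2.resize(a[160:270,210:298],(400,500),interpolation=2)])[...,::-1])
```

```text
9.0 [329.54776212 435.92771326 203.98972103] [ 0.01991868  0.33092613 -0.94741827]
[278.3, 236.8, 47.2, 76.7] 0.93
[392.6, 244.4, 71.7, 42.4] 0.84
meter ((449.8938293457031, 81.2449951171875), (73.6353759765625, 145.61386108398438), 79.33819580078125)
rail ((406.79931640625, 43.80369186401367), (13.069787979125977, 90.69109344482422), 79.0904312133789)
```

View pics/c6.png

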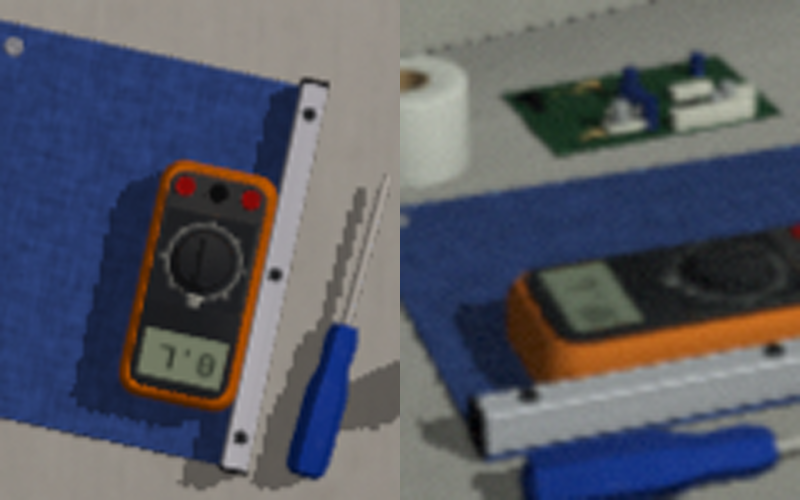

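The top view shows the meter face up and parallel to the rail (79.3° against 79.1°). It is touching the rail, about 15 mm from the rail's middle, and the bystanders haven't moved. I'll hand it in.

```bash
python3 -c "
from rig import *
print(finish_job())"
```

```text
the job is handed in; nothing more can be done
None
```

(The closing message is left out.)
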